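# Refit the citrus press cone and hold the press on its service key

## Task

The citrus press has been washed: first take the white pressing cone from the black tray and slide it right down over the upright drive shaft in the press bowl, and let go of it. Then take the key with the red head out of the wooden key block, push it fully home into the key switch with the red collar (its pins are a little sticky) and turn it clockwise a quarter turn to its stop. The switch springs back by itself, so finish still gripping the key and holding it turned; leave the blue key and everything else on the counter where it is.

Things in the scene. Friction and masses are not known exactly. Their poses are not given: they have to be found in the camera images.
- juicer: citrus press, fixed to the counter: low aluminium housing 180 (x) x 290 (y) x 80 mm high; steel bowl 174 mm across, rim 116 mm above the counter, on its left (+y) half; black console with the key switch on its right half. Origin: centre of its underside; x to its back, y to its left, z up
- cone_seat (a point): on the press: centre of the round shoulder (26 mm across, 12 mm above the bowl's floor) at the foot of the upright drive shaft, on its axis, 106 mm above the counter. Above it the shaft is 14 mm thick and 30 mm long, its top 6 mm tapering to 6 mm. The seated cone's underside rests on this shoulder. Axes as the press
- cone: white ribbed pressing cone, loose, 0.08 to 0.17 kg, 70 mm high, upright on the tray: lower 44 mm an upright wall 46 mm across (grip it about 32 mm above the underside, so that the fingertips clear the tray's rim), then a blunt dome. Round blind bore 17 mm across, 44 mm deep, open below. Origin: centre of its underside, z up. May be seated at any turn about the shaft
- tray: black spoon tray, fixed, 95 (x) x 260 (y) mm, rim 12 mm high; its inner floor, on which the cone stands, is 76 mm wide and 3 mm above the counter. Origin: centre of its underside
- key_block: dark wooden key block, fixed, 56 (x) x 160 (y) x 36 mm high. Two upright slots lie 35 mm either side of its centre along its y; the keys stand in them, blades down (under 1 mm of play), key width along the block's y, and are drawn straight up 32 mm. Which slot holds which key varies. Origin: centre of its underside
- red_key: service key with red plastic head, loose, 45 g. Origin: centre of the steel shoulder's (18 x 8.5 x 5 mm) underside, 36 mm above the counter in the block; z from blade to head, x along its width, y through its thickness. Below the origin: a round neck 5 mm thick to 9.5 mm, then the blade to 30 mm, 12 wide (x), 4 thick (y), its last 10 mm tapering to 3.5 x 2.4 mm
- red_bow (a point): centre of the red key's head, 29 mm above the key's origin along its z; axes as the key. The head is 34 wide (x) x 10 thick (y) mm, from 8 to 46 mm above the key's origin: grip it here, firmly (30 N or more), across the thickness. The key works either way round (half turn about z)
- blue_key: another machine's key, same shape as the red key with a blue head, standing in the other slot, 70 mm from the red one: leave it there
- keyway (a point): on the press: centre of the key switch's slot, at its brass face, 100 mm above the counter; axes of the press, not turning with the switch. Slot 14.5 x 5.6 mm, at rest its long way along the press's x; mouth bevelled 2.5 mm wider all round, 34 mm deep. Key goes straight down; home when its shoulder rests on the face: its origin is then at this point. A 47 mm steel boss surrounds it
- key_switch (a joint): angle, rad: 0 at rest, 1.5 at the stop, growing clockwise from above; a spring returns it (0.03 to 0.11 N m). The key has 0.14 rad play: its head turns about 1.6 rad to the stop. Two stiff sprung pins 12 and 17 mm deep in the slot's ends and, from 22 mm, a sprung follower resist the key, 3 to 10 N in all. A fixed 7 mm cover lets it turn only within about 2 mm of home, and traps it while turned
- sauce_bowl: bowl of ketchup with a spoon, loose, 113 x 153 x 137 mm: a bystander on the right. Origin: on its underside
- red_jar: jar with a red lid, loose, 59 mm across, 75 mm high: a bystander at the back. Origin: centre of its underside
- green_jar: jar with a green lid, loose, 60 mm across, 75 mm high: a bystander at the back. Origin: centre of its underside
- mill: brown pepper mill, loose, 52 mm across, 160 mm high: a bystander at the back. Origin: centre of its underside

How it is judged:
On the way, in this order (a step that is already met when the one before it is completed fails the run):
1. the cone is fully down on the drive shaft and let go (distance between cone and cone_seat below 0.004 m and angle between cone's own z axis and vertical below 0.09 rad and contact force between the fingers and cone below 0.1 N), for 0.2 s.
2. the red key is fully home in the key switch (horizontal distance between red_key and keyway below 0.004 m and z of red_key in the frame of keyway below 0.0035 m and angle between red_key's own z axis and vertical below 0.12 rad), for 0.1 s.
3. the switch is turned a quarter turn with the key (value of joint key_switch above 1.25 rad and contact force between the fingers and red_key above 2 N), for 0.1 s.
At the end, for the whole second after the job is handed in: Through the last second the gripper still grips the red key, the key is home in the switch (within 4.5 mm in depth, 4 mm sideways, upright within 7 degrees) and the switch is held beyond 1.25 rad (stop at 1.5); the cone sits on the shaft within 4 mm of its seat and upright within 5 degrees (all of step 3 and horizontal distance between red_key and keyway below 0.004 m and z of red_key in the frame of keyway below 0.0045 m and angle between red_key's own z axis and vertical below 0.12 rad and distance between cone and cone_seat below 0.004 m and angle between cone's own z axis and vertical below 0.09 rad); the arm keeps its last pose, push and grip.
It fails at once if the blue key is moved (distance of blue_key from where it was at the start of the episode above 0.015 m).
It fails at once if a bystander is pushed away (distance of any of sauce_bowl, red_jar, green_jar, mill from where it was at the start of the episode above 0.03 m).
It also fails if it takes over 59 s, if anything falls off the work surface, if the arm or the gripper's body presses on something with over 40 N, if the wrist force passes 120 N, or if a joint passes its speed limit or range.

## Robot

A 6-joint arm with a two-finger parallel gripper is mounted at the origin on a cart in front of the work surface, level with it; the furniture and walls round the work are solid. World frame = base frame: x ahead of the robot, y to its left, z up, the work surface at z = 0. Lengths are in m, angles in rad, forces in N, time in s.
With the tool pointing down it reaches from about 0.3 to 0.85 m from the base axis. Payload 4.2 kg.
Tool frame: the origin (TCP) lies where the fingers leave the gripper's body, on its centre line; the fingertips stand 78 mm ahead of it and the grasp point (between the pads) lies 60 mm ahead of it; z points along the fingers, y is the line along which they close (so a half turn about z gives the same grasp; the last joint's range is limited). The gripper opens to 91 mm and grips with 3 to 60 N. Pads are 32 mm wide; open, the fingers measure 118 mm over their backs; the gripper's body (76 mm by 178 mm) begins 60 mm behind the grasp point.
Start: joints at [-1.317, 0.32, 1.565, -0, 1.257, -0.02], TCP at [0.155, -0.554, 0.292] pointing down, gripper open.
Joint ranges: [-3.11, 3.11], [-0.84, 2.01], [0.21, 2.61], [-1.34, 4.49], [0.05, 2.63], [-2.56, 2.56]. Speed limits (rad/s): [2.57, 2.57, 3.14, 3.14, 3.14, 3.14].

## Interface

Orientations are given as a unit quaternion [x, y, z, w].
In Python, from bench import env gives the robot as it stands.
- The arm moves only by the tool carry_out, never from a script. Its argument "series" is a list that holds one entry, the list of rows, each a list of 6 numbers: the shift along the tool's x, y, z in m, then the turn, a rotation vector about the tool's x, y, z in degrees. In form: [[[x, y, z, rx, ry, rz], ...]]. A call has 1 to 5 rows; each row shifts and turns the commanded pose from where the row before left it, along the tool's axes as they then stand; what a row does not reach is not made up. A row lasts 1/12 s, in which the tool goes at most 41.7 mm and 7.16 degrees, less where a joint would pass 70% of its speed; a pose out of reach is approached as far as the arm can. A call with a gripper value outside its range is refused whole. "jaw" is the gripper command: -1 is fully open, 1 is shut, values between are in proportion, set as the call begins (left out, the last holds). The fingers move at their own pace and stop on an object; "squeeze" is the grip in N (left out, the last holds). Time passes only in rows, so rows that do not move let the fingers close. It gives the time, the measured TCP pose, the force, the opening and the grip force at its end, in the units of the state.
- env.get_state(): the state, without advancing time (a new reading comes with each control period).
- env.grab_frame(name): name is "scene" or "top"; returns a dict with "color" (420x560x3 uint8, red, green, blue), "range_z" (420x560 float32, m along the optical axis (not along the pixel's ray), 0 where there is no reading), "vertical_fov" (degrees; the focal length in pixels is half the picture's height over the tangent of half this angle, whatever the lens; pixels are square), "cx", "cy" (the principal point, pixels), "distortion" ([k1, k2, p1, p2, k3] as OpenCV has them; the pictures are not rectified), "R" (3x3) and "t" (3): a world point X has camera coordinates R X + t. Camera axes: x right, y down, z forward; pixel columns grow to the right and rows downward; lengths in m; the calibration is good to about 2 mm. A picture is of the moment at which its call begins.
- env.job_done(): hands the job in; it is judged then, once.
The state is a dict: "time_s": time; "joints": joint angles; "joint_velocities": joint speeds; "joint_efforts": joint torques, N m; "position": TCP position; "tcp_rot": TCP orientation; "wrist_force": force on the tool from outside, world axes, zero at the start; "ft_torque": the same for the moment, N m; "width": opening from 0.0 (shut) to 1.0 (fully open); "grip_force": force on a finger pad.
Only numpy, scipy, OpenCV 4.12 (cv2) and the standard library are available. Lean on these libraries where they do the work, as an engineer would, in place of code of your own. Each camera call takes 0.05 s, during which the arm holds its last target. There are 200 camera calls.

## Working session

There is one attempt and no reset: what is moved stays moved. The work goes in short steps, Python scripts to look and compute and a tool call to move; the robot and the scene stay as the last step left them, time stands still between calls to the robot, and variables do not carry over. Pictures are saved under pics/ and viewed, at most 10 in all, crops included, and the job is handed in when it is done.

Besides the shell and the picture viewer there is one more tool, called after ">>>" by a JSON object that holds its "name" and its "arguments", one argument or row to a line. carry_out: Moves the arm, as the interface text tells. Its arguments: {"type":"object","properties":{"series":{"type":"array"},"jaw":{"type":"number"},"squeeze":{"type":"number"}},"required":["series"]}

```bash
mkdir -p pics; ls; cat > h.py <<'E'
import numpy as np, cv2
from bench import env
def cam(n):
    f=env.grab_frame(n); h=f["color"].shape[0]
    F=h/2/np.tan(np.radians(f["vertical_fov"])/2)
    f["K"]=np.array([[F,0,f["cx"]],[0,F,f["cy"]],[0,0,1.]]); f["R"]=np.array(f["R"]);f["t"]=np.array(f["t"]);f["D"]=np.array(f["distortion"],float)
    return f
def ray(f,p):
    q=cv2.undistortPoints(np.array(p,float).reshape(-1,1,2),f["K"],f["D"]).reshape(-1,2)
    d=np.c_[q,np.ones(len(q))]@f["R"]; return -f["R"].T@f["t"],d
def onz(f,p,z):
    c,d=ray(f,p); return c+d*((z-c[2])/d[:,2])[:,None]
def cloud(f):
    h,w=f["range_z"].shape; u,v=np.meshgrid(np.arange(w),np.arange(h))
    c,d=ray(f,np.stack([u,v],-1).reshape(-1,2)); P=c+d*f["range_z"].reshape(-1,1)
    P[f["range_z"].ravel()==0]=np.nan
    return P.reshape(h,w,3)
def save(f,n): cv2.imwrite("pics/"+n,cv2.cvtColor(f["color"],cv2.COLOR_RGB2BGR))
E
python3 - <<'E'
from h import *
s=env.get_state(); print({k:np.round(v,3) for k,v in s.items()})
for n in("scene","top"):
    f=cam(n); save(f,n+"0.png"); print(n,f["K"][0,0],f["D"],-f["R"].T@f["t"],f["R"][2])
    np.save(n+"_cloud.npy",cloud(f))
E
```

```text
pics
{'time_s': np.float64(0.0), 'joints': array([-1.317,  0.32 ,  1.566, -0.   ,  1.257, -0.02 ]), 'joint_velocities': array([ 0.   ,  0.   ,  0.001, -0.001, -0.001,  0.002]), 'joint_efforts': array([ 2.0000e-03, -4.1245e+01, -2.3197e+01,  7.3000e-02,  4.6000e-02,
       -0.0000e+00]), 'position': array([ 0.155, -0.553,  0.291]), 'tcp_rot': array([ 0.991,  0.136, -0.   , -0.001]), 'wrist_force': array([-0.053,  0.77 , -0.346]), 'ft_torque': array([ 0.021, -0.001, -0.039]), 'grip_force': np.float64(0.0), 'width': np.float64(1.004)}
scene 516.2089655665568 [-0.00885132  0.          0.          0.          0.        ] [-0.03457523  0.48236517  1.10296815] [ 0.46645049 -0.45431275 -0.75896236]
top 518.8630091263859 [-0.0485373  0.         0.         0.         0.       ] [ 0.34712368 -0.11235847  1.53536198] [ 0.15528869 -0.01576522 -0.98774333]
```

View pics/scene0.png

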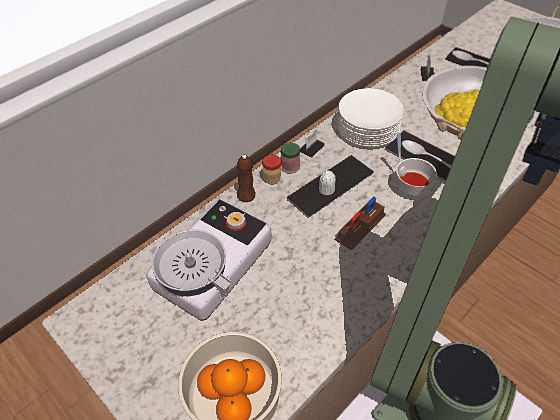

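View pics/top0.png

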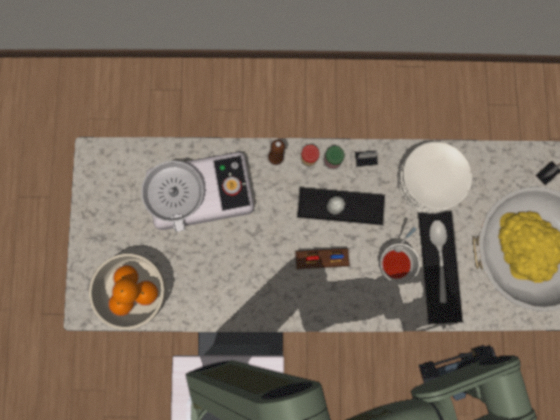

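The scene view shows the press at left (shaft near (190,262), switch (236,220)), the cone at (327,183), the red key (352,217) and the blue key (370,206). The top view shows the shaft at (174,190), switch (232,186), cone (336,205), red key (312,258) and blue key (336,258).

```bash
python3 - <<'E'
from h import *
a=cv2.imread("pics/scene0.png");b=cv2.imread("pics/top0.png")
A=cv2.resize(a[190:320,140:280],None,fx=2.8,fy=2.8,interpolation=cv2.INTER_CUBIC)
B=cv2.resize(b[145:235,135:260],None,fx=3.2,fy=3.2,interpolation=cv2.INTER_CUBIC)
C=cv2.resize(b[185:275,290:390],None,fx=2.5,fy=2.5,interpolation=cv2.INTER_CUBIC)
D=cv2.resize(a[160:250,280:390],None,fx=2.5,fy=2.5,interpolation=cv2.INTER_CUBIC)
o=np.zeros((600,800,3),np.uint8)
o[:364,:392]=A; o[:288,400:800]=B; o[370:595,0:275]=D; o[370:595,400:650]=C
cv2.imwrite("pics/crop1.png",o)
f=cam("top");P=cloud(f);g=cam("scene");Q=cloud(g)
for n,F,X in(("top",f,P),("scene",g,Q)):
    hsv=cv2.cvtColor(F["color"],cv2.COLOR_RGB2HSV).astype(int)
    H,S,V=hsv[...,0],hsv[...,1],hsv[...,2]
    x,y,z=X[...,0],X[...,1],X[...,2]
    def rep(m,l):
        m=m.astype(np.uint8); k,lab,st,ce=cv2.connectedComponentsWithStats(m)
        for i in range(1,k):
            if st[i,4]>12: print(n,l,st[i],ce[i].round(1),np.nanmedian(X[lab==i],0).round(3))
    red=((H<8)|(H>172))&(S>150)&(V>80); blue=(H>100)&(H<130)&(S>120)&(V>60)
    rep(red,"red");rep(blue,"blue")
    black=(V<45)&(z<.03)&(z>-.01)
    k=cv2.morphologyEx(black.astype(np.uint8),cv2.MORPH_CLOSE,np.ones((3,3)))
    for l,m in(("housing",(z>.07)&(z<.095)),("blockarea",(z>.025)&(z<.045)&(x<.75)),("cone",(z>.04)&(z<.09)&(S<60)&(V>120)),("rim",(z>.108)&(z<.125))):
        mm=m.astype(np.uint8);kk,lab,st,ce=cv2.connectedComponentsWithStats(mm)
        for i in range(1,kk):
            if 60<st[i,4]<9000:
                p=X[lab==i];r=cv2.minAreaRect(p[:,:2].astype(np.float32));print(n,l,st[i],p.mean(0).round(3),np.round(r[0],4),np.round(r[1],4),round(r[2],2))
E
```

```text
top red [302 146  16  17 193] [309.7 154.2] [ 0.729 -0.233  0.075]
top red [383 251  27  25 523] [395.8 263.2] [ 0.417 -0.486  0.023]
top red [306 255  14   6  62] [312.4 257.6] [ 0.43  -0.238  0.079]
top blue [331 255  12   3  33] [336.6 256. ] [ 0.434 -0.306  0.08 ]
top housing [ 402  142   70   68 3623] [ 0.667 -0.6    0.08 ] [ 0.6659 -0.598 ] [0.1988 0.1967] 45.67
top housing [301 144  19  19 249] [ 0.732 -0.235  0.075] [ 0.7323 -0.2348] [0.0511 0.0526] 19.75
top housing [326 146  18  19 250] [ 0.728 -0.305  0.075] [ 0.727 -0.305] [0.05   0.0553] 89.44
top housing [ 183  152   71   71 2888] [0.631 0.02  0.081] [0.6319 0.0412] [0.1786 0.2017] 10.3
top housing [149 168  49  50 830] [0.612 0.155 0.092] [0.6131 0.1582] [0.1316 0.1316] 64.66
top housing [153 216  21  12 115] [0.526 0.189 0.077] [0.5244 0.1883] [0.0621 0.0252] 72.56
top housing [ 91 255  35  73 282] [0.33  0.343 0.084] [0.3332 0.3264] [0.1953 0.0923] 3.49
top housing [114 267  20  16 164] [0.382 0.292 0.077] [0.3829 0.2914] [0.0383 0.052 ] 11.25
top housing [136 283  19  21 234] [0.329 0.23  0.077] [0.3287 0.2275] [0.0
[... 4981 characters left out ...]
0.054] [ 0.7394 -0.4123] [0.0071 0.0578] 8.52
scene cone [396 150  40  35 336] [ 0.446 -0.514  0.058] [ 0.4393 -0.4959] [0.1178 0.1048] 76.59
scene cone [320 170  16  17 197] [ 0.581 -0.306  0.06 ] [ 0.5841 -0.3092] [0.0413 0.0408] 28.54
scene cone [ 187  200   84   87 1590] [0.585 0.036 0.074] [0.6231 0.0455] [0.1906 0.2013] 13.87
scene cone [146 266  76  50 863] [0.556 0.201 0.066] [0.5911 0.2097] [0.186  0.0628] 24.75
scene cone [ 182  336   90   64 1066] [0.401 0.242 0.066] [0.386  0.2515] [0.188  0.0837] 67.02
scene rim [152 229  74  62 734] [0.628 0.146 0.114] [0.6102 0.1527] [0.1707 0.1728] 54.26
scene rim [212 360  36  35 317] [0.318 0.283 0.118] [0.3283 0.2768] [0.07   0.0583] 65.25
```

View pics/crop1.png

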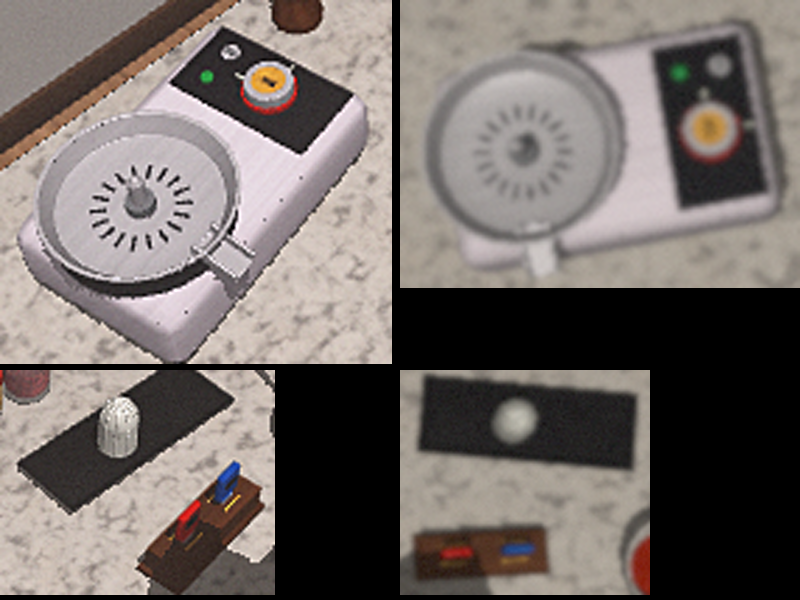

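```bash
cat >> h.py <<'E'
from scipy.spatial.transform import Rotation as Ro
def delta(p,yaw=None):
    """tool-frame shift (mm) to TCP p at the present orientation, and tool yaw, deg of rz to reach yaw"""
    s=env.get_state(); R=Ro.from_quat(s["tcp_rot"]).as_matrix(); th=np.degrees(np.arctan2(R[1,0],R[0,0]))
    print("t",round(float(s["time_s"]),2),"pos",np.round(s["position"],4),"yaw",round(th,2),"toolz",R[:,2].round(4),"F",np.round(s["wrist_force"],1),"w",round(float(s["width"]),3),"grip",round(float(s["grip_force"]),1),"q6",round(float(s["joints"][5]),2))
    if yaw is not None:
        dy=(th-yaw+180)%360-180; print("rz",round(dy,2)); a=np.radians(yaw); R=np.array([[np.cos(a),np.sin(a),0],[np.sin(a),-np.cos(a),0],[0,0,-1]])
    print("shift mm",(1000*R.T@(np.array(p)-s["position"])).round(1))
E
python3 - <<'E'
from h import *
f=cam("top");g=cam("scene")
print("shaft top",onz(f,[[174,191.2]],.136),"scene",onz(g,[[188.9,253.6]],.136))
for n,F,box in(("top",f,(215,165,250,205)),("scene",g,(215,200,260,240))):
    hsv=cv2.cvtColor(F["color"],cv2.COLOR_RGB2HSV); x0,y0,x1,y1=box
    m=np.zeros(hsv.shape[:2],np.uint8); m[y0:y1,x0:x1]=cv2.inRange(hsv,(12,120,110),(32,255,255))[y0:y1,x0:x1]
    c=max(cv2.findContours(m,cv2.RETR_EXTERNAL,cv2.CHAIN_APPROX_NONE)[0],key=cv2.contourArea); e=cv2.fitEllipse(c)
    print(n,"brass",e,onz(F,[e[0]],.1))
    # cone silhouette
    m=cv2.inRange(hsv,(0,0,110),(180,70,255)); k,lab,st,ce=cv2.connectedComponentsWithStats(m)
    m=(F["range_z"]>0)
P=cloud(f); x,y,z=P[...,0],P[...,1],P[...,2]
m=(abs(x-.583)<.05)&(abs(y+.31)<.05)&(z>.055)
print("cone pts z>.055",P[m].mean(0).round(4),P[m][:,2].max())
print("red key",onz(f,[[312.4,257.6]],.08),"blue",onz(f,[[336.6,256]],.08),"scene red mid z.065",onz(g,[[354.4,219.9]],.065))
t=cv2.inRange(f["color"],(0,0,0),(60,60,60))[188:226,295:388]
c=max(cv2.findContours(t,cv2.RETR_EXTERNAL,cv2.CHAIN_APPROX_NONE)[0],key=cv2.contourArea).reshape(-1,2)+[295,188]
r=cv2.minAreaRect(onz(f,c,.01)[:,:2].astype(np.float32)); print("tray",r)
delta([.584,-.310,.26])
E
```

```text
shaft top [[0.60588485 0.14497596 0.136     ]] scene [[0.60734077 0.1508954  0.136     ]]
top brass ((231.14892578125, 184.75802612304688), (8.295726776123047, 8.630745887756348), 59.70855712890625) [[ 0.63178461 -0.00863683  0.1       ]]
scene brass ((235.3465118408203, 218.0144805908203), (8.2621488571167, 11.324445724487305), 80.87564086914062) [[ 0.63277865 -0.01180797  0.1       ]]
cone pts z>.055 [ 0.5873 -0.312   0.0658] 0.07944923537085069
red key [[ 0.42920634 -0.23771288  0.08      ]] blue [[ 0.43384422 -0.30577028  0.08      ]] scene red mid z.065 [[ 0.42981221 -0.23850019  0.065     ]]
tray ((0.5889419913291931, -0.3297557234764099), (0.25254642963409424, 0.08960309624671936), 85.00826263427734)
t 0.3 pos [ 0.1555 -0.5535  0.292 ] yaw 15.69 toolz [-1.e-04  5.e-04 -1.e+00] F [ 0.6 -0.6 -0.7] w 1.003 grip 0.0 q6 -0.02
shift mm [ 478.4 -118.5   32.1]
```

>>> {"name": "carry_out", "arguments": {
  "series": [
    [[0.032, -0.0078, 0, 0, 0, 0], [0.032, -0.0078, 0, 0, 0, 0], [0.032, -0.0078, 0, 0, 0, 0], [0.032, -0.0078, 0, 0, 0, 0], [0.032, -0.0078, 0, 0, 0, 0]]
  ],
  "jaw": -1
}}

```text
time_s: 0.72
position: [0.3001, -0.4719, 0.2923]
tcp_rot: [0.991, 0.136, 0.0, 0.0]
wrist_force: [0.4, -0.9, 0.6]
width: 0.998
grip_force: 0.0
```

>>> {"name": "carry_out", "arguments": {
  "series": [
    [[0.032, -0.0078, 0, 0, 0, 0], [0.032, -0.0078, 0, 0, 0, 0], [0.032, -0.0078, 0, 0, 0, 0], [0.032, -0.0078, 0, 0, 0, 0], [0.032, -0.0078, 0, 0, 0, 0]]
  ]
}}

```text
time_s: 1.13
position: [0.4437, -0.3909, 0.2923]
tcp_rot: [0.991, 0.137, -0.0, 0.0]
wrist_force: [0.3, -0.1, 0.8]
width: 0.995
grip_force: 0.0
```

>>> {"name": "carry_out", "arguments": {
  "series": [
    [[0.032, -0.0078, 0, 0, 0, 0], [0.032, -0.0078, 0, 0, 0, 0], [0.032, -0.0078, 0, 0, 0, 0], [0.032, -0.0078, 0, 0, 0, 0], [0.032, -0.0078, 0, 0, 0, 0]]
  ]
}}

```text
time_s: 1.55
position: [0.5872, -0.3101, 0.2922]
tcp_rot: [0.991, 0.137, -0.0, 0.0]
wrist_force: [-0.1, -0.4, 0.8]
width: 0.999
grip_force: 0.0
```

>>> {"name": "carry_out", "arguments": {
  "series": [
    [[0, 0, 0.03, 0, 0, 0], [0, 0, 0.03, 0, 0, 0], [0, 0, 0.03, 0, 0, 0], [0, 0, 0.03, 0, 0, 0], [0, 0, 0.027, 0, 0, 0]]
  ]
}}

```text
time_s: 1.97
position: [0.5856, -0.3107, 0.1433]
tcp_rot: [0.991, 0.137, -0.001, -0.0]
wrist_force: [-0.3, -0.6, -0.4]
width: 0.999
grip_force: 0.0
```

>>> {"name": "carry_out", "arguments": {
  "series": [
    [[0, 0, 0.02, 0, 0, 0], [0, 0, 0.015, 0, 0, 0], [0, 0, 0.01, 0, 0, 0], [0, 0, 0.005, 0, 0, 0], [0, 0, 0, 0, 0, 0]]
  ]
}}

```text
time_s: 2.38
position: [0.5857, -0.311, 0.0943]
tcp_rot: [0.991, 0.136, -0.001, -0.0]
wrist_force: [0.4, 0.9, 0.1]
width: 1.002
grip_force: 0.0
```

>>> {"name": "carry_out", "arguments": {
  "series": [
    [[0, 0, 0, 0, 0, 0], [0, 0, 0, 0, 0, 0], [0, 0, 0, 0, 0, 0], [0, 0, 0, 0, 0, 0], [0, 0, 0, 0, 0, 0]]
  ],
  "jaw": 1,
  "squeeze": 20
}}

```text
time_s: 2.8
position: [0.5862, -0.3113, 0.096]
tcp_rot: [0.991, 0.136, 0.001, 0.0]
wrist_force: [-0.1, 0.3, 0.1]
width: 0.664
grip_force: 0.0
```

>>> {"name": "carry_out", "arguments": {
  "series": [
    [[0, 0, 0, 0, 0, 0], [0, 0, 0, 0, 0, 0], [0, 0, 0, 0, 0, 0], [0, 0, 0, 0, 0, 0], [0, 0, 0, 0, 0, 0]]
  ]
}}

```text
time_s: 3.22
position: [0.5861, -0.3114, 0.0955]
tcp_rot: [0.991, 0.136, 0.0, 0.0]
wrist_force: [0.2, -0.3, 1.0]
width: 0.486
grip_force: 20.0
```

>>> {"name": "carry_out", "arguments": {
  "series": [
    [[0, 0, -0.02, 0, 0, 0], [0, 0, -0.03, 0, 0, 0], [0, 0, -0.03, 0, 0, 0], [0, 0, -0.03, 0, 0, 0], [0, 0, -0.03, 0, 0, 0]]
  ]
}}

```text
time_s: 3.63
position: [0.5856, -0.3108, 0.2361]
tcp_rot: [0.991, 0.136, -0.001, -0.0]
wrist_force: [0.9, -0.5, -0.7]
width: 0.485
grip_force: 20.0
```

>>> {"name": "carry_out", "arguments": {
  "series": [
    [[0, 0, -0.02, 0, 0, 0], [0, 0, -0.02, 0, 0, 0], [0, 0, -0.01, 0, 0, 0], [0, 0, 0, 0, 0, 0], [0, 0, 0, 0, 0, 0]]
  ]
}}

```text
time_s: 4.05
position: [0.5858, -0.311, 0.2846]
tcp_rot: [0.991, 0.136, -0.0, -0.0]
wrist_force: [0.5, -0.0, -1.6]
width: 0.492
grip_force: 20.0
```

```bash
python3 - <<'E'
from h import *
g=cam("scene");f=cam("top");save(g,"s1.png")
from scipy.optimize import least_squares
for n,F in(("top",f),("scene",g)):
    X=cloud(F); z=X[...,2]; m=(z>.111)&(z<.121)&(abs(X[...,0]-.61)<.1)&(abs(X[...,1]-.153)<.1)
    p=X[m][:,:2]; r=np.hypot(*(p-[.611,.1535]).T); p=p[(r>.07)&(r<.1)]
    s=least_squares(lambda q:np.hypot(p[:,0]-q[0],p[:,1]-q[1])-q[2],[.611,.153,.085],loss="soft_l1",f_scale=.003); print(n,"rim",s.x.round(4),len(p))
    m=(z>.115)&(np.hypot(X[...,0]-.61,X[...,1]-.153)<.025); print("shaft pts",m.sum(),X[m].mean(0).round(4),X[m][:,2].max().round(4))
    # housing sides: yaw
    m=(z>.07)&(z<.09)&(X[...,0]>.5)&(X[...,0]<.75)&(X[...,1]<.09)&(X[...,1]>-.12)
    k,lab,st,ce=cv2.connectedComponentsWithStats(m.astype(np.uint8)); i=1+np.argmax(st[1:,4]); q=X[lab==i]
    q=q[np.isfinite(q).all(1)]
    for sg in(1,-1): # right edge end: per x-bin extreme y ; sides: per y-bin extreme x
        pts=[]
        for b in np.arange(-.06,.03,.006):
            w=q[(q[:,1]>b)&(q[:,1]<b+.006)]
            if len(w)>4: pts.append([b+.003,(sg*w[:,0]).max()*sg])
        pts=np.array(pts); a=np.polyfit(pts[:,0],pts[:,1],1); print("side yaw",np.degrees(np.arctan(-a[0])).round(2))
    pts=[]
    for b in np.arange(.57,.70,.006):
        w=q[(q[:,0]>b)&(q[:,0]<b+.006)]
        if len(w)>4: pts.append([b+.003,w[:,1].min()])
    pts=np.array(pts);a=np.polyfit(pts[:,0],pts[:,1],1); print("end yaw",np.degrees(np.arctan(a[0])).round(2))
delta([.610,.153,.292])
E
```

```text
top rim [0.6108 0.1541 0.0828] 465
shaft pts 26 [0.6099 0.1533 0.1299] 0.1379
side yaw -23.4
side yaw 12.56
end yaw 11.07
scene rim [0.6097 0.1532 0.0827] 593
shaft pts 49 [0.6074 0.1547 0.1276] 0.1391
side yaw -34.52
side yaw 10.44
end yaw 11.24
t 4.15 pos [ 0.5854 -0.3108  0.2832] yaw 15.69 toolz [-0.0032  0.0018 -1.    ] F [ 0.3  0.2 -1. ] w 0.489 grip 20.0 q6 0.79
shift mm [ 149.1 -439.9   -8.1]
```

View pics/s1.png

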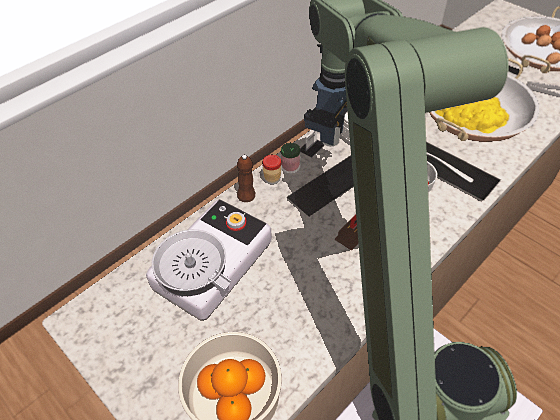

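The view shows the empty tray spot at (330,185), so the cone is in the gripper, hidden behind the arm; the shaft is at (190,262).

>>> {"name": "carry_out", "arguments": {
  "series": [
    [[0.01, -0.0293, 0, 0, 0, 0], [0.01, -0.0293, 0, 0, 0, 0], [0.01, -0.0293, 0, 0, 0, 0], [0.01, -0.0293, 0, 0, 0, 0], [0.01, -0.0293, 0, 0, 0, 0]]
  ]
}}

```text
time_s: 4.57
position: [0.5938, -0.1551, 0.2833]
tcp_rot: [0.991, 0.136, -0.002, -0.001]
wrist_force: [0.6, 0.3, -0.1]
width: 0.486
grip_force: 20.0
```

>>> {"name": "carry_out", "arguments": {
  "series": [
    [[0.01, -0.0293, 0, 0, 0, 0], [0.01, -0.0293, 0, 0, 0, 0], [0.01, -0.0293, 0, 0, 0, 0], [0.01, -0.0293, 0, 0, 0, 0], [0.01, -0.0293, 0, 0, 0, 0]]
  ]
}}

```text
time_s: 4.98
position: [0.6023, -0.0005, 0.2834]
tcp_rot: [0.991, 0.136, -0.002, -0.0]
wrist_force: [0.2, 1.1, -1.4]
width: 0.488
grip_force: 20.0
```

>>> {"name": "carry_out", "arguments": {
  "series": [
    [[0.01, -0.0293, 0, 0, 0, 0], [0.01, -0.0293, 0, 0, 0, 0], [0.01, -0.0293, 0, 0, 0, 0], [0.01, -0.0293, 0, 0, 0, 0], [0.01, -0.0293, 0, 0, 0, 0]]
  ]
}}

```text
time_s: 5.4
position: [0.6109, 0.1539, 0.2833]
tcp_rot: [0.991, 0.136, -0.002, 0.0]
wrist_force: [0.5, 0.0, 0.1]
width: 0.491
grip_force: 20.0
```

```bash
python3 - <<'E'
from h import *
g=cam("scene")
c=g["color"][60:330,90:360]; cv2.imwrite("pics/s2.png",cv2.cvtColor(cv2.resize(c,None,fx=2.2,fy=2.2,interpolation=cv2.INTER_CUBIC),cv2.COLOR_RGB2BGR))
delta([.610,.1535,.198])
E
```

```text
t 5.45 pos [0.6111 0.1596 0.2831] yaw 15.89 toolz [-0.0027  0.0048 -1.    ] F [ 1.9  3.9 -0.6] w 0.493 grip 20.0 q6 1.53
shift mm [-2.6  6.1 85.1]
```

View pics/s2.png

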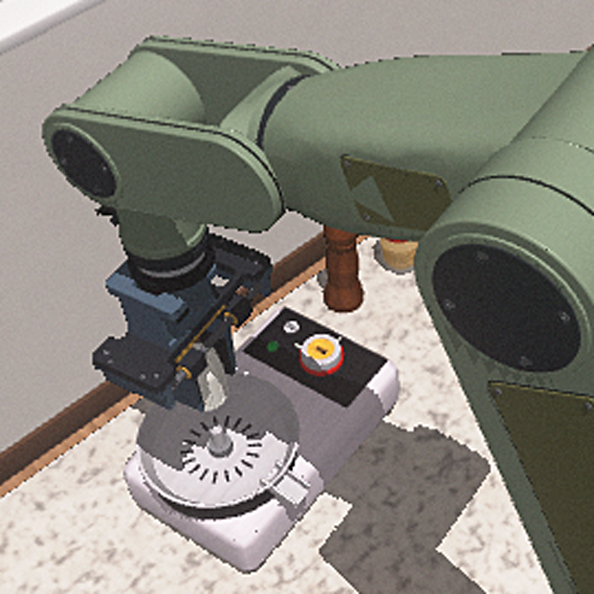

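The picture shows the cone in the jaws at about (213,385), just above the shaft tip (219,432). I'll go lower and compare their positions.

>>> {"name": "carry_out", "arguments": {
  "series": [
    [[0, 0, 0.02, 0, 0, 0], [0, 0, 0.015, 0, 0, 0], [0, 0, 0.01, 0, 0, 0], [0, 0, 0, 0, 0, 0], [0, 0, 0, 0, 0, 0]]
  ]
}}

```text
time_s: 5.87
position: [0.6113, 0.1522, 0.2391]
tcp_rot: [0.991, 0.136, -0.001, 0.0]
wrist_force: [0.6, -0.5, -0.1]
width: 0.487
grip_force: 20.0
```

```bash
python3 - <<'E'
from h import *
g=cam("scene"); X=cloud(g); s=env.get_state(); u=s["position"]; b=u[2]-.0918
m=(X[...,2]>b+.002)&(X[...,2]<b+.022)&(np.hypot(X[...,0]-u[0],X[...,1]-u[1])<.05)
hsv=cv2.cvtColor(g["color"],cv2.COLOR_RGB2HSV); m&=(hsv[...,1]<60)&(hsv[...,2]>90)
p=X[m][:,:2]; print(len(p))
from scipy.optimize import least_squares
r=least_squares(lambda q:np.hypot(p[:,0]-q[0],p[:,1]-q[1])-.0225,u[:2],loss="soft_l1",f_scale=.002);print("cone axis",r.x.round(4),"rms",np.sqrt(np.mean(r.fun**2)).round(4))
delta([.610,.1535,.198])
x0,y0=130,190
cv2.imwrite("pics/s3.png",cv2.cvtColor(cv2.resize(g["color"][y0:y0+130,x0:x0+130],None,fx=4,fy=4,interpolation=cv2.INTER_CUBIC),cv2.COLOR_RGB2BGR))
E
```

```text
71
cone axis [0.613 0.151] rms 0.0013
t 5.92 pos [0.6117 0.1522 0.2402] yaw 15.66 toolz [-2.e-04 -1.e-04 -1.e+00] F [1.6 0.8 0.1] w 0.489 grip 20.0 q6 1.52
shift mm [-1.3 -1.7 42.2]
```

View pics/s3.png

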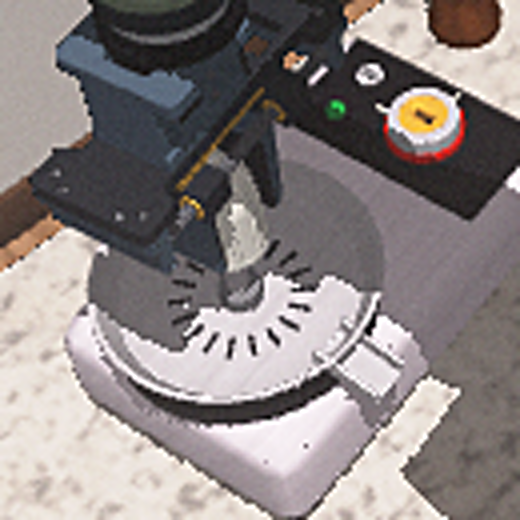

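The picture shows the cone's skirt (245,255) almost over the shaft (240,290). I'll shift about 2 mm and lower.

>>> {"name": "carry_out", "arguments": {
  "series": [
    [[-0.002, -0.0023, 0, 0, 0, 0], [0, 0, 0.005, 0, 0, 0], [0, 0, 0.005, 0, 0, 0], [0, 0, 0.004, 0, 0, 0], [0, 0, 0.003, 0, 0, 0]]
  ]
}}

```text
time_s: 6.33
position: [0.6088, 0.1541, 0.2226]
tcp_rot: [0.991, 0.136, -0.0, 0.0]
wrist_force: [0.5, -0.9, -0.9]
width: 0.487
grip_force: 20.0
```

>>> {"name": "carry_out", "arguments": {
  "series": [
    [[0, 0, 0.002, 0, 0, 0], [0, 0, 0.002, 0, 0, 0], [0, 0, 0.002, 0, 0, 0], [0, 0, 0.001, 0, 0, 0], [0, 0, 0, 0, 0, 0]]
  ]
}}

```text
time_s: 6.75
position: [0.6089, 0.1542, 0.216]
tcp_rot: [0.991, 0.136, -0.0, 0.0]
wrist_force: [-0.5, -0.4, -0.2]
width: 0.484
grip_force: 20.0
```

>>> {"name": "carry_out", "arguments": {
  "series": [
    [[0, 0, 0.004, 0, 0, 0], [0, 0, 0.004, 0, 0, 0], [0, 0, 0.004, 0, 0, 0], [0, 0, 0.002, 0, 0, 0], [0, 0, 0, 0, 0, 0]]
  ]
}}

```text
time_s: 7.17
position: [0.6087, 0.1541, 0.2014]
tcp_rot: [0.991, 0.136, -0.001, 0.0]
wrist_force: [-0.1, 0.3, -1.1]
width: 0.492
grip_force: 20.0
```

>>> {"name": "carry_out", "arguments": {
  "series": [
    [[0, 0, 0.002, 0, 0, 0], [0, 0, 0.001, 0, 0, 0], [0, 0, 0.001, 0, 0, 0], [0, 0, 0, 0, 0, 0], [0, 0, 0, 0, 0, 0]]
  ]
}}

```text
time_s: 7.58
position: [0.6091, 0.1542, 0.1985]
tcp_rot: [0.991, 0.136, 0.0, 0.0]
wrist_force: [0.8, -0.8, 0.0]
width: 0.49
grip_force: 20.0
```

Underside is about at the shoulder; release (partial opening keeps the fingers inside the bowl).

>>> {"name": "carry_out", "arguments": {
  "series": [
    [[0, 0, 0, 0, 0, 0], [0, 0, 0, 0, 0, 0], [0, 0, 0, 0, 0, 0], [0, 0, 0, 0, 0, 0], [0, 0, 0, 0, 0, 0]]
  ],
  "jaw": -0.6
}}

```text
time_s: 8.0
position: [0.609, 0.1542, 0.1982]
tcp_rot: [0.991, 0.136, 0.0, 0.0]
wrist_force: [0.1, 0.0, 0.3]
width: 0.794
grip_force: 0.0
```

>>> {"name": "carry_out", "arguments": {
  "series": [
    [[0, 0, 0, 0, 0, 0], [0, 0, -0.01, 0, 0, 0], [0, 0, -0.02, 0, 0, 0], [0, 0, -0.025, 0, 0, 0], [0, 0, -0.03, 0, 0, 0]]
  ]
}}

```text
time_s: 8.42
position: [0.6084, 0.1541, 0.2836]
tcp_rot: [0.991, 0.136, -0.001, 0.0]
wrist_force: [0.8, -0.2, 0.6]
width: 0.801
grip_force: 0.0
```

```bash
python3 - <<'E'
from h import *
g=cam("scene"); X=cloud(g)
x0,y0=130,190
cv2.imwrite("pics/s4.png",cv2.cvtColor(cv2.resize(g["color"][y0:y0+130,x0:x0+130],None,fx=4,fy=4,interpolation=cv2.INTER_CUBIC),cv2.COLOR_RGB2BGR))
m=(np.hypot(X[...,0]-.61,X[...,1]-.1535)<.03)&(X[...,2]>.12)&(X[...,2]<.19); print("cone top z",np.sort(X[m][:,2])[-6:].round(4),X[m].mean(0).round(4))
delta([.430,-.238,.24],93.4)
E
```

```text
cone top z [0.1774 0.1778 0.178  0.1784 0.1788 0.1794] [0.5999 0.158  0.1542]
t 8.47 pos [0.611  0.1547 0.2915] yaw 15.69 toolz [ 0.011   0.0025 -0.9999] F [1.6 0.2 4.6] w 0.797 grip 0.0 q6 1.53
rz -77.71
shift mm [-381.3 -204.    51.5]
```

View pics/s4.png

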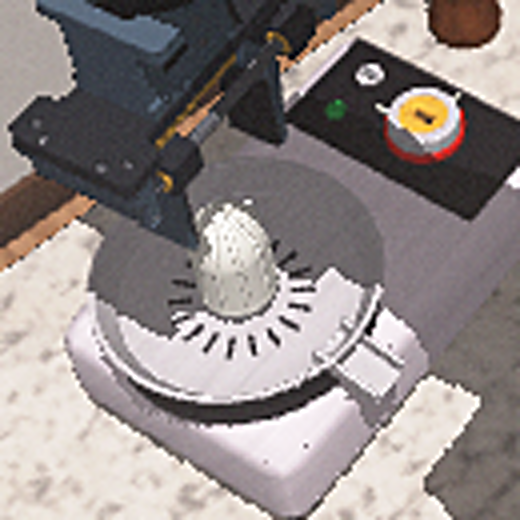

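The picture shows the cone upright on the shaft at (235,265), standing clear of the fingers, and its top height of 0.177 m says it is seated. Next, the key.

>>> {"name": "carry_out", "arguments": {
  "series": [
    [[-0.02, 0.0235, 0, 0, 0, 0], [-0.02, 0.0235, 0, 0, 0, 0], [-0.02, 0.0235, 0, 0, 0, 0], [-0.02, 0.0235, 0, 0, 0, 0], [-0.02, 0.0235, 0, 0, 0, 0]]
  ]
}}

```text
time_s: 8.88
position: [0.5438, 0.013, 0.284]
tcp_rot: [0.991, 0.137, 0.001, 0.0]
wrist_force: [0.0, 0.6, -0.6]
width: 0.799
grip_force: 0.0
```

>>> {"name": "carry_out", "arguments": {
  "series": [
    [[-0.02, 0.0235, 0, 0, 0, 0], [-0.02, 0.0235, 0, 0, 0, 0], [-0.02, 0.0235, 0, 0, 0, 0], [-0.02, 0.0235, 0, 0, 0, 0], [-0.02, 0.0235, 0, 0, 0, 0]]
  ]
}}

```text
time_s: 9.3
position: [0.4793, -0.1274, 0.2841]
tcp_rot: [0.991, 0.137, 0.001, 0.0]
wrist_force: [0.2, -0.3, 0.4]
width: 0.803
grip_force: 0.0
```

>>> {"name": "carry_out", "arguments": {
  "series": [
    [[-0.02, 0.0235, 0, 0, 0, 0], [-0.02, 0.0235, 0, 0, 0, 0], [-0.02, 0.0235, 0, 0, 0, 0], [-0.02, 0.0235, 0, 0, 0, 0], [0, 0, 0, 0, 0, -7]]
  ]
}}

```text
time_s: 9.72
position: [0.4267, -0.2422, 0.2841]
tcp_rot: [0.981, 0.196, -0.0, 0.002]
wrist_force: [0.7, -0.9, 0.3]
width: 0.798
grip_force: 0.0
```

>>> {"name": "carry_out", "arguments": {
  "series": [
    [[0, 0, 0, 0, 0, -7], [0, 0, 0, 0, 0, -7], [0, 0, 0, 0, 0, -7], [0, 0, 0, 0, 0, -7], [0, 0, 0, 0, 0, -7]]
  ]
}}

```text
time_s: 10.13
position: [0.4284, -0.2384, 0.2841]
tcp_rot: [0.875, 0.485, 0.0, 0.001]
wrist_force: [-0.2, 0.9, 0.2]
width: 0.8
grip_force: 0.0
```

>>> {"name": "carry_out", "arguments": {
  "series": [
    [[0, 0, 0, 0, 0, -7], [0, 0, 0, 0, 0, -7], [0, 0, 0, 0, 0, -7], [0, 0, 0, 0, 0, -7], [0, 0, 0, 0, 0, -7]]
  ],
  "jaw": -0.4
}}

```text
time_s: 10.55
position: [0.4285, -0.2383, 0.284]
tcp_rot: [0.688, 0.726, 0.0, 0.001]
wrist_force: [-0.4, 0.9, -1.1]
width: 0.703
grip_force: 0.0
```

```bash
python3 - <<'E'
from h import *
delta([.430,-.238,.125],93.4)
E
```

```text
t 10.55 pos [ 0.4285 -0.2383  0.284 ] yaw 93.03 toolz [ 1.1e-03 -7.0e-04 -1.0e+00] F [-0.4  0.9 -1.1] w 0.703 grip 0.0 q6 -0.58
rz -0.37
shift mm [  0.2   1.5 159. ]
```

>>> {"name": "carry_out", "arguments": {
  "series": [
    [[0, 0.0015, 0.03, 0, 0, -0.4], [0, 0, 0.03, 0, 0, 0], [0, 0, 0.03, 0, 0, 0], [0, 0, 0.025, 0, 0, 0], [0, 0, 0.015, 0, 0, 0]]
  ]
}}

```text
time_s: 10.97
position: [0.429, -0.2377, 0.1514]
tcp_rot: [0.688, 0.726, -0.0, -0.001]
wrist_force: [1.3, 0.3, 0.3]
width: 0.696
grip_force: 0.0
```

>>> {"name": "carry_out", "arguments": {
  "series": [
    [[0, 0, 0.015, 0, 0, 0], [0, 0, 0.01, 0, 0, 0], [0, 0, 0.004, 0, 0, 0], [0, 0, 0, 0, 0, 0], [0, 0, 0, 0, 0, 0]]
  ]
}}

```text
time_s: 11.38
position: [0.4303, -0.2385, 0.1249]
tcp_rot: [0.688, 0.726, 0.0, 0.001]
wrist_force: [0.1, -0.7, -0.1]
width: 0.703
grip_force: 0.0
```

>>> {"name": "carry_out", "arguments": {
  "series": [
    [[0, 0, 0, 0, 0, 0], [0, 0, 0, 0, 0, 0], [0, 0, 0, 0, 0, 0], [0, 0, 0, 0, 0, 0], [0, 0, 0, 0, 0, 0]]
  ],
  "jaw": 1,
  "squeeze": 10
}}

```text
time_s: 11.8
position: [0.43, -0.2383, 0.1245]
tcp_rot: [0.688, 0.726, 0.0, 0.0]
wrist_force: [-0.2, -0.2, -0.4]
width: 0.366
grip_force: 0.0
```

>>> {"name": "carry_out", "arguments": {
  "series": [
    [[0, 0, 0, 0, 0, 0], [0, 0, 0, 0, 0, 0], [0, 0, 0, 0, 0, 0], [0, 0, 0, 0, 0, 0], [0, 0, 0, 0, 0, 0]]
  ]
}}

```text
time_s: 12.22
position: [0.4299, -0.2382, 0.1242]
tcp_rot: [0.688, 0.726, -0.0, -0.0]
wrist_force: [-0.2, 0.5, 0.7]
width: 0.111
grip_force: 10.0
```

>>> {"name": "carry_out", "arguments": {
  "series": [
    [[0, 0, 0, 0, 0, 0], [0, 0, 0, 0, 0, 0], [0, 0, 0, 0, 0, 0]]
  ]
}}

```text
time_s: 12.47
position: [0.4299, -0.2382, 0.1242]
tcp_rot: [0.688, 0.726, -0.0, 0.0]
wrist_force: [0.1, -0.7, -0.0]
width: 0.104
grip_force: 10.0
```

>>> {"name": "carry_out", "arguments": {
  "series": [
    [[0, 0, 0, 0, 0, 0], [0, 0, 0, 0, 0, 0], [0, 0, -0.005, 0, 0, 0], [0, 0, -0.01, 0, 0, 0], [0, 0, -0.015, 0, 0, 0]]
  ],
  "squeeze": 55
}}

```text
time_s: 12.88
position: [0.4293, -0.2378, 0.1538]
tcp_rot: [0.688, 0.726, -0.0, -0.001]
wrist_force: [-0.5, -0.4, -0.1]
width: 0.107
grip_force: 55.0
```

>>> {"name": "carry_out", "arguments": {
  "series": [
    [[0, 0, -0.02, 0, 0, 0], [0, 0, -0.03, 0, 0, 0], [0, 0, -0.03, 0, 0, 0], [0, 0, -0.02, 0, 0, 0], [0, 0, -0.005, 0, 0, 0]]
  ]
}}

```text
time_s: 13.3
position: [0.4312, -0.2389, 0.2632]
tcp_rot: [0.688, 0.726, 0.001, 0.004]
wrist_force: [0.6, 0.3, -0.6]
width: 0.106
grip_force: 55.0
```

```bash
python3 - <<'E'
from h import *
delta([.632,-.010,.24],190.8)
delta([.632,-.010,.24])
E
```

```text
t 13.3 pos [ 0.4312 -0.2389  0.2632] yaw 93.09 toolz [ 0.0065 -0.0039 -1.    ] F [ 0.6  0.3 -0.6] w 0.106 grip 55.0 q6 -0.58
rz -97.71
shift mm [-240.2  187.2   23.2]
t 13.3 pos [ 0.4312 -0.2389  0.2632] yaw 93.09 toolz [ 0.0065 -0.0039 -1.    ] F [ 0.6  0.3 -0.6] w 0.106 grip 55.0 q6 -0.58
shift mm [217.9 212.7  23.6]
```

>>> {"name": "carry_out", "arguments": {
  "series": [
    [[0.0218, 0.0212, 0, 0, 0, 0], [0.0218, 0.0212, 0, 0, 0, 0], [0.0218, 0.0212, 0, 0, 0, 0], [0.0218, 0.0212, 0, 0, 0, 0], [0.0218, 0.0212, 0, 0, 0, 0]]
  ]
}}

```text
time_s: 13.72
position: [0.53, -0.1224, 0.2581]
tcp_rot: [0.688, 0.726, -0.001, -0.001]
wrist_force: [-0.1, -0.5, 0.1]
width: 0.107
grip_force: 55.0
```

>>> {"name": "carry_out", "arguments": {
  "series": [
    [[0.0218, 0.0212, 0, 0, 0, 0], [0.0218, 0.0212, 0, 0, 0, 0], [0.0218, 0.0212, 0, 0, 0, 0], [0.0218, 0.0212, 0, 0, 0, 0], [0.0218, 0.0212, 0, 0, 0, 0]]
  ]
}}

```text
time_s: 14.13
position: [0.6301, -0.0078, 0.2578]
tcp_rot: [0.688, 0.726, -0.001, -0.001]
wrist_force: [0.2, -0.2, 0.1]
width: 0.108
grip_force: 55.0
```

>>> {"name": "carry_out", "arguments": {
  "series": [
    [[0, 0, 0, 0, 0, -7], [0, 0, 0, 0, 0, -7], [0, 0, 0, 0, 0, -7], [0, 0, 0, 0, 0, -7], [0, 0, 0, 0, 0, -7]]
  ]
}}

```text
time_s: 14.55
position: [0.6293, -0.0089, 0.2576]
tcp_rot: [0.435, 0.901, -0.001, -0.001]
wrist_force: [0.2, 0.5, -0.2]
width: 0.107
grip_force: 55.0
```

>>> {"name": "carry_out", "arguments": {
  "series": [
    [[0, 0, 0, 0, 0, -7], [0, 0, 0, 0, 0, -7], [0, 0, 0, 0, 0, -7], [0, 0, 0, 0, 0, -7], [0, 0, 0, 0, 0, -7]]
  ]
}}

```text
time_s: 14.97
position: [0.6293, -0.0091, 0.2577]
tcp_rot: [0.144, 0.99, -0.0, -0.001]
wrist_force: [-0.3, 0.1, -0.9]
width: 0.106
grip_force: 55.0
```

>>> {"name": "carry_out", "arguments": {
  "series": [
    [[0, 0, 0, 0, 0, -7], [0, 0, 0, 0, 0, -7], [0, 0, 0, 0, 0, -7], [0, 0, 0, 0, 0, -6.7], [0, 0, 0, 0, 0, 0]]
  ]
}}

```text
time_s: 15.38
position: [0.6293, -0.0091, 0.2578]
tcp_rot: [-0.095, 0.995, 0.0, -0.001]
wrist_force: [-0.4, 0.4, -0.4]
width: 0.105
grip_force: 55.0
```

```bash
python3 - <<'E'
from h import *
delta([.632,-.010,.228],190.8)
g=cam("scene");X=cloud(g);u=env.get_state()["position"]
hsv=cv2.cvtColor(g["color"],cv2.COLOR_RGB2HSV)
x0,y0=180,150
cv2.imwrite("pics/s5.png",cv2.cvtColor(cv2.resize(g["color"][y0:y0+110,x0:x0+120],None,fx=5,fy=5,interpolation=cv2.INTER_CUBIC),cv2.COLOR_RGB2BGR))
K=g["K"]
def px(p): return cv2.projectPoints(np.array(p,float).reshape(-1,1,3),cv2.Rodrigues(g["R"])[0],g["t"],K,g["D"])[0].reshape(-1,2)
print("expected crop px: tip,keyway",((px([[u[0],u[1],u[2]-.119],[u[0],u[1],u[2]-.089],[.632,-.010,.1]])-[x0,y0])*5).round(0))
E
```

```text
t 15.38 pos [ 0.6293 -0.0091  0.2578] yaw -169.11 toolz [-2.4e-03 -1.0e-04 -1.0e+00] F [-0.4  0.4 -0.4] w 0.105 grip 55.0 q6 -1.79
rz 0.09
shift mm [-2.5 -1.4 29.8]
expected crop px: tip,keyway [[271. 297.]
 [266. 256.]
 [275. 343.]]
```

View pics/s5.png

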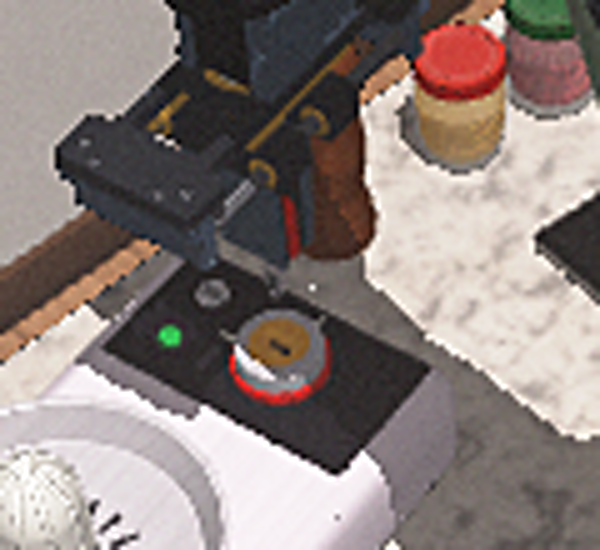

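The picture shows the key's tip near (273,293), the red head edge at (290,230), the dark slot at (281,347), and the cone still on its shaft at lower left. I'll measure the slot once more.

```bash
python3 - <<'E'
from h import *
g=cam("scene");f=cam("top")
hsv=cv2.cvtColor(g["color"],cv2.COLOR_RGB2HSV)
m=np.zeros(hsv.shape[:2],np.uint8); m[208:228,224:248]=cv2.inRange(hsv,(8,90,60),(34,255,255))[208:228,224:248]
c=max(cv2.findContours(m,cv2.RETR_EXTERNAL,cv2.CHAIN_APPROX_NONE)[0],key=cv2.contourArea); e=cv2.fitEllipse(c); print("brass",np.round(e[0],2),e[1],onz(g,[e[0]],.1).round(4))
mm=np.zeros_like(m); cv2.ellipse(mm,e,255,-1); mm=cv2.erode(mm,np.ones((3,3)))
V=hsv[...,2].astype(float); w=np.clip(75-V,0,None)*(mm>0)
v,u=np.nonzero(w); ww=w[v,u]; q=np.array([(u*ww).sum(),(v*ww).sum()])/ww.sum(); print("slot",q.round(2),len(u),onz(g,[q],.1).round(4))
P=onz(g,np.c_[u,v],.1)[:,:2]; C=np.cov(P.T,aweights=ww); ev,E=np.linalg.eigh(C); print("slot yaw",np.degrees(np.arctan2(E[1,1],E[0,1])),np.sqrt(ev))
print("tip px",onz(g,[[234.2,208.4]],env.get_state()["position"][2]-.119).round(4))
E
```

```text
brass [235.23 218.07] (8.491572380065918, 11.80673599243164) [[ 0.6329 -0.0115  0.1   ]]
slot [235.97 219.48] 5 [[ 0.6281 -0.0097  0.1   ]]
slot yaw -176.2121532525141 [0.00085493 0.00454346]
tip px [[ 0.6312 -0.0109  0.1394]]
```

>>> {"name": "carry_out", "arguments": {
  "series": [
    [[-0.001, -0.001, 0.01, 0, 0, 0], [0, 0, 0.01, 0, 0, 0], [0, 0, 0.008, 0, 0, 0], [0, 0, 0.005, 0, 0, 0], [0, 0, 0, 0, 0, 0]]
  ]
}}

```text
time_s: 15.95
position: [0.6301, -0.0099, 0.224]
tcp_rot: [-0.094, 0.996, 0.0, -0.002]
wrist_force: [-0.5, -0.3, -0.0]
width: 0.109
grip_force: 55.0
```

>>> {"name": "carry_out", "arguments": {
  "series": [
    [[0, 0, 0.003, 0, 0, 0], [0, 0, 0.002, 0, 0, 0], [0, 0, 0.002, 0, 0, 0], [0, 0, 0.001, 0, 0, 0], [0, 0, 0, 0, 0, 0]]
  ]
}}

```text
time_s: 16.37
position: [0.631, -0.0099, 0.2182]
tcp_rot: [-0.094, 0.996, -0.0, -0.0]
wrist_force: [1.7, 0.1, 0.0]
width: 0.105
grip_force: 55.0
```

>>> {"name": "carry_out", "arguments": {
  "series": [
    [[0, 0, 0.001, 0, 0, 0], [0, 0, 0.001, 0, 0, 0], [0, 0, 0.001, 0, 0, 0], [0, 0, 0.001, 0, 0, 0], [0, 0, 0, 0, 0, 0]]
  ]
}}

```text
time_s: 16.78
position: [0.6309, -0.0099, 0.214]
tcp_rot: [-0.094, 0.996, -0.0, -0.0]
wrist_force: [0.5, 0.2, -0.8]
width: 0.11
grip_force: 55.0
```

>>> {"name": "carry_out", "arguments": {
  "series": [
    [[0, 0, 0.001, 0, 0, 0], [0, 0, 0.001, 0, 0, 0], [0, 0, 0.001, 0, 0, 0], [0, 0, 0.001, 0, 0, 0], [0, 0, 0.001, 0, 0, 0]]
  ]
}}

```text
time_s: 17.2
position: [0.631, -0.0099, 0.2091]
tcp_rot: [-0.094, 0.996, -0.0, -0.0]
wrist_force: [-0.3, -0.8, -0.4]
width: 0.109
grip_force: 55.0
```

>>> {"name": "carry_out", "arguments": {
  "series": [
    [[0, 0, 0.001, 0, 0, 0], [0, 0, 0.001, 0, 0, 0], [0, 0, 0.001, 0, 0, 0], [0, 0, 0, 0, 0, 0], [0, 0, 0, 0, 0, 0]]
  ]
}}

```text
time_s: 17.62
position: [0.6311, -0.0099, 0.2062]
tcp_rot: [-0.094, 0.996, -0.0, 0.0]
wrist_force: [0.7, 0.3, -1.1]
width: 0.107
grip_force: 55.0
```

>>> {"name": "carry_out", "arguments": {
  "series": [
    [[0, 0, 0.0015, 0, 0, 0], [0, 0, 0.0015, 0, 0, 0], [0, 0, 0.001, 0, 0, 0], [0, 0, 0.001, 0, 0, 0], [0, 0, 0, 0, 0, 0]]
  ]
}}

```text
time_s: 18.03
position: [0.6313, -0.0099, 0.2012]
tcp_rot: [-0.094, 0.996, -0.0, 0.0]
wrist_force: [1.5, -0.8, -1.5]
width: 0.109
grip_force: 55.0
```

>>> {"name": "carry_out", "arguments": {
  "series": [
    [[0, 0, 0.0015, 0, 0, 0], [0, 0, 0.0015, 0, 0, 0], [0, 0, 0.001, 0, 0, 0], [0, 0, 0.001, 0, 0, 0], [0, 0, 0, 0, 0, 0]]
  ]
}}

```text
time_s: 18.45
position: [0.6315, -0.0098, 0.1966]
tcp_rot: [-0.094, 0.996, -0.0, 0.001]
wrist_force: [2.9, 1.1, 1.9]
width: 0.111
grip_force: 55.0
```

>>> {"name": "carry_out", "arguments": {
  "series": [
    [[0, 0, 0.0015, 0, 0, 0], [0, 0, 0.0015, 0, 0, 0], [0, 0, 0.001, 0, 0, 0], [0, 0, 0.001, 0, 0, 0], [0, 0, 0, 0, 0, 0]]
  ]
}}

```text
time_s: 18.87
position: [0.6315, -0.0098, 0.1931]
tcp_rot: [-0.094, 0.996, -0.0, 0.001]
wrist_force: [1.0, 0.4, 8.4]
width: 0.105
grip_force: 55.0
```

>>> {"name": "carry_out", "arguments": {
  "series": [
    [[0, 0, 0.0015, 0, 0, 0], [0, 0, 0.0015, 0, 0, 0], [0, 0, 0.001, 0, 0, 0], [0, 0, 0, 0, 0, 0], [0, 0, 0, 0, 0, 0]]
  ]
}}

```text
time_s: 19.28
position: [0.6315, -0.0098, 0.1883]
tcp_rot: [-0.094, 0.996, -0.0, 0.001]
wrist_force: [1.1, -0.1, 5.7]
width: 0.102
grip_force: 55.0
```

>>> {"name": "carry_out", "arguments": {
  "series": [
    [[0, 0, 0.0015, 0, 0, 0], [0, 0, 0.0015, 0, 0, 0], [0, 0, 0, 0, 0, 0], [0, 0, 0, 0, 0, 0], [0, 0, 0, 0, 0, 0]]
  ]
}}

```text
time_s: 19.7
position: [0.6316, -0.0098, 0.1871]
tcp_rot: [-0.094, 0.996, -0.0, 0.002]
wrist_force: [-0.8, 0.3, 14.7]
width: 0.108
grip_force: 55.0
```

>>> {"name": "carry_out", "arguments": {
  "series": [
    [[0, 0, 0.001, 0, 0, 0], [0, 0, 0.001, 0, 0, 0], [0, 0, 0, 0, 0, 0], [0, 0, 0, 0, 0, 0]]
  ]
}}

```text
time_s: 20.03
position: [0.6316, -0.0098, 0.1869]
tcp_rot: [-0.094, 0.996, -0.0, 0.002]
wrist_force: [-3.1, 0.2, 22.2]
width: 0.109
grip_force: 55.0
```

>>> {"name": "carry_out", "arguments": {
  "series": [
    [[0, 0, -0.0008, 0, 0, 4], [0, 0, 0, 0, 0, 5], [0, 0, 0, 0, 0, 6], [0, 0, 0, 0, 0, 6], [0, 0, 0, 0, 0, 6]]
  ]
}}

```text
time_s: 20.45
position: [0.6318, -0.0095, 0.1873]
tcp_rot: [0.143, 0.99, 0.001, 0.002]
wrist_force: [-3.4, 3.3, 20.7]
width: 0.107
grip_force: 55.0
```

```bash
python3 - <<'E'
from h import *
delta([.6316,-.0098,.187],99); print(env.get_state()["ft_torque"])
E
```

```text
t 20.45 pos [ 0.6318 -0.0095  0.1873] yaw 163.52 toolz [ 4.8e-03  5.0e-04 -1.0e+00] F [-3.4  3.3 20.7] w 0.107 grip 55.0 q6 -1.32
rz 64.52
shift mm [-0.3 -0.3  0.3]
[0.50501255 0.42921917 0.1667168 ]
```

>>> {"name": "carry_out", "arguments": {
  "series": [
    [[0, 0, 0, 0, 0, 6], [0, 0, 0, 0, 0, 6], [0, 0, 0, 0, 0, 6], [0, 0, 0, 0, 0, 6], [0, 0, 0, 0, 0, 6]]
  ]
}}

```text
time_s: 20.87
position: [0.6318, -0.0094, 0.1878]
tcp_rot: [0.395, 0.919, 0.001, 0.002]
wrist_force: [-3.1, 1.5, 22.6]
width: 0.104
grip_force: 55.0
```

>>> {"name": "carry_out", "arguments": {
  "series": [
    [[0, 0, 0, 0, 0, 6], [0, 0, 0, 0, 0, 6], [0, 0, 0, 0, 0, 6], [0, 0, 0, 0, 0, 6], [0, 0, 0, 0, 0, 5]]
  ]
}}

```text
time_s: 21.28
position: [0.6318, -0.0093, 0.1879]
tcp_rot: [0.612, 0.791, 0.002, 0.002]
wrist_force: [-3.6, 0.5, 22.4]
width: 0.11
grip_force: 55.0
```

```bash
python3 - <<'E'
from h import *
delta([.6316,-.0098,.187],97); print(env.get_state()["ft_torque"])
E
```

```text
t 21.28 pos [ 0.6318 -0.0093  0.1879] yaw 104.55 toolz [ 5.3e-03  7.0e-04 -1.0e+00] F [-3.6  0.5 22.4] w 0.11 grip 55.0 q6 -0.29
rz 7.55
shift mm [-0.4 -0.3  0.9]
[0.3968167  0.58983407 0.19669297]
```

>>> {"name": "carry_out", "arguments": {
  "series": [
    [[0, 0, 0, 0, 0, 4], [0, 0, 0, 0, 0, 2], [0, 0, 0, 0, 0, 0], [0, 0, 0, 0, 0, 0], [0, 0, 0, 0, 0, 0]]
  ]
}}

```text
time_s: 21.7
position: [0.6318, -0.0093, 0.1879]
tcp_rot: [0.651, 0.759, 0.002, 0.002]
wrist_force: [-3.3, 1.9, 23.4]
width: 0.112
grip_force: 55.0
```

```bash
python3 - <<'E'
from h import *
delta([.6316,-.0098,.187],97); print(env.get_state()["ft_torque"])
g=cam("scene");x0,y0=130,150
cv2.imwrite("pics/s6.png",cv2.cvtColor(cv2.resize(g["color"][y0:y0+140,x0:x0+160],None,fx=4,fy=4,interpolation=cv2.INTER_CUBIC),cv2.COLOR_RGB2BGR))
E
```

```text
t 21.7 pos [ 0.6318 -0.0093  0.1879] yaw 98.81 toolz [ 5.3e-03  7.0e-04 -1.0e+00] F [-3.3  1.9 23.4] w 0.112 grip 55.0 q6 -0.19
rz 1.81
shift mm [-0.4 -0.3  0.9]
[0.38811437 0.56989192 0.14683156]
```

View pics/s6.png

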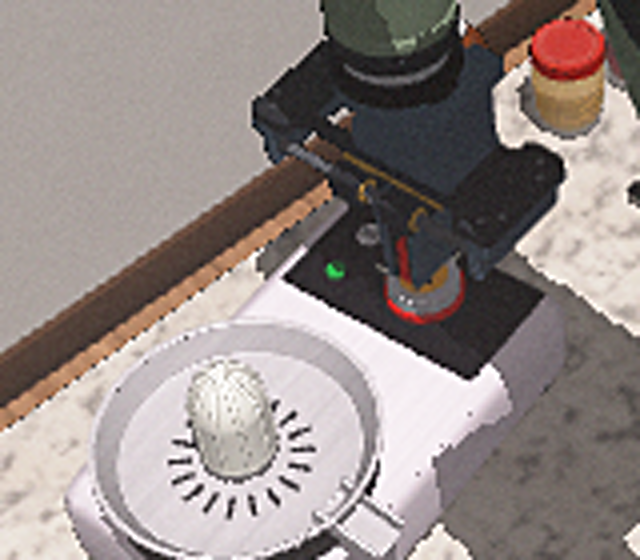

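The picture shows the key head gripped over the switch at (405,262), with the jaws turned a quarter turn, and the cone upright on its shaft at (235,420). A small extra turn will confirm the stop.

>>> {"name": "carry_out", "arguments": {
  "series": [
    [[0, 0, 0, 0, 0, 2], [0, 0, 0, 0, 0, 1], [0, 0, 0, 0, 0, 0], [0, 0, 0, 0, 0, 0]]
  ]
}}

```text
time_s: 22.08
position: [0.6318, -0.0093, 0.1879]
tcp_rot: [0.67, 0.742, 0.002, 0.002]
wrist_force: [-2.9, 1.7, 21.7]
width: 0.104
grip_force: 55.0
```

```bash
python3 - <<'E'
from h import *
delta([.6316,-.0098,.187],96); print(env.get_state()["ft_torque"])
E
```

```text
t 22.08 pos [ 0.6318 -0.0093  0.1879] yaw 95.82 toolz [ 5.4e-03  7.0e-04 -1.0e+00] F [-2.9  1.7 21.7] w 0.104 grip 55.0 q6 -0.14
rz -0.18
shift mm [-0.5 -0.3  0.9]
[0.41554631 0.50955152 0.19784042]
```

>>> {"name": "carry_out", "arguments": {
  "series": [
    [[0, 0, 0, 0, 0, 2], [0, 0, 0, 0, 0, 2], [0, 0, 0, 0, 0, 0], [0, 0, 0, 0, 0, 0]]
  ]
}}

```text
time_s: 22.42
position: [0.6318, -0.0093, 0.1879]
tcp_rot: [0.696, 0.718, 0.002, 0.002]
wrist_force: [-3.1, 1.6, 21.8]
width: 0.11
grip_force: 55.0
```

```bash
python3 - <<'E'
from h import *
delta([.6316,-.0098,.187],96); print(env.get_state()["ft_torque"])
E
```

```text
t 22.42 pos [ 0.6318 -0.0093  0.1879] yaw 91.81 toolz [ 5.3e-03  7.0e-04 -1.0e+00] F [-3.1  1.6 21.8] w 0.11 grip 55.0 q6 -0.07
rz -4.19
shift mm [-0.4 -0.3  0.9]
[0.46006997 0.55878568 0.22142469]
```

```bash
python3 -c "
from bench import env
print(env.job_done())"
```

```text
the job is handed in; nothing more can be done
None
```

I handed the job in at about 22.4 s. The cone is on the drive shaft and released, and the red key is fully in, turned about 99° clockwise at the gripper and still held. I couldn't read the switch angle directly and felt no hard stop; the judge returned no verdict.

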